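Load the fixture board and hold it out over the riser's edge

TASK

Put one brass sleeve upright into each of the three wells of the white fixture board while the board still lies back on the small plywood riser. Then slide the board, without lifting it, straight out over the riser's outer edge (the side where the wells are) until the black line across the board lies right over that edge, square to it. The loaded end is then too heavy to stay by itself, so keep the board level by its grip block and finish while still holding it there; leave the jar, the solder spool and the screwdriver alone.

Things in the scene. Friction and masses are not known exactly. Their poses are not given: they have to be found in the camera images.
- riser: low bench shelf, fixed: plywood top 200 (its x) by 300 (its y) by 16 mm on two dark end panels, upper face 60 mm above the table. Origin: centre of its footprint at table height, axes along its sides, z up. Its outer edge is the straight 200 mm side at y = -150 mm.
- edge (a point): middle of the riser's outer edge, at the height of its upper face; same axes as the riser, outward is its -y.
- board: loose white plastic board, 130 (its x) by 240 (its y) by 14 mm, about 0.36 kg empty, flat on the riser, well end sticking out 20 to 50 mm past the outer edge at the start, up to 5 degrees askew; no guides. Origin: centre of its underside, z up, wells on its -y side. Loaded and with its line at the edge it tips unless its grip end is held down (about 5 N at the grip block).
- mark (a point): middle of the black line, 3 mm wide, drawn across the board's top face along its x, 35 mm from the board's centre towards the grip block (board frame 0, 35, 14 mm). It starts 105 to 135 mm inside the edge.
- grip (a point): top centre of the black grip block that is part of the board, near its inner end (board frame 0, 85, 48 mm): 50 mm along the board's x, 20 mm along its y, standing 34 mm above the board's top face. Can be pinched from above across either width.
- well0 (a point): centre of the mouth of a round well, 26 mm wide and 10 mm deep (its floor, with a 10 mm hole, lies 4 mm above the board's underside), in the board's top face at board frame -45, -85, 14 mm.
- well1 (a point): centre of the mouth of a round well, 26 mm wide and 10 mm deep (its floor, with a 10 mm hole, lies 4 mm above the board's underside), in the board's top face at board frame 0, -85, 14 mm.
- well2 (a point): centre of the mouth of a round well, 26 mm wide and 10 mm deep (its floor, with a 10 mm hole, lies 4 mm above the board's underside), in the board's top face at board frame 45, -85, 14 mm.
- mat: fixed black rubber mat, 180 by 160 by 3 mm, on which the sleeves stand at the start. Origin: centre of its underside.
- sleeve0: loose brass sleeve, a round piece 18 mm in diameter and 30 mm high with a dark bore, about 45 g, standing upright on the mat; all three are alike and any may go in any well. Origin: centre of its underside, z up along its axis. In a well it stands 20 mm out of the board.
- sleeve1: loose brass sleeve, a round piece 18 mm in diameter and 30 mm high with a dark bore, about 45 g, standing upright on the mat; all three are alike and any may go in any well. Origin: centre of its underside, z up along its axis. In a well it stands 20 mm out of the board.
- sleeve2: loose brass sleeve, a round piece 18 mm in diameter and 30 mm high with a dark bore, about 45 g, standing upright on the mat; all three are alike and any may go in any well. Origin: centre of its underside, z up along its axis. In a well it stands 20 mm out of the board.
- jar: amber glass jar, 48 mm across, 55 mm high. Origin: centre of its underside. To be left alone.
- spool: spool of solder standing on a flange, 56 mm across, 38 mm high. Origin: centre of its underside. To be left alone.
- screwdriver: screwdriver lying on the table. Origin: on its underside near the middle. To be left alone.

How it is judged:
By the outcome, as a careful person would: the job done as asked, in the order asked, and still so for the second after the job is handed in, while the arm keeps its last pose, push and grip.
It also fails if it takes over 70 s, if anything falls off the work surface, if the arm or the gripper's body presses on something with over 40 N, if the wrist force passes 120 N, or if a joint passes its speed limit or range.

ROBOT

A 7-joint arm with a two-finger parallel gripper is mounted at the origin on the work surface. World frame = base frame: x ahead of the robot, y to its left, z up, the work surface at z = 0. Lengths are in m, angles in rad, forces in N, time in s.
With the tool pointing down it reaches from about 0.425 to 0.95 m from the base axis. Payload 4.7 kg.
Tool frame: the origin (TCP) lies midway between the tips of the shut fingers; the grasp point (between the pads) lies 19 mm behind it; z points along the fingers, y is the direction in which the jaws open and shut (so a half turn about z gives the same grasp; the last joint's range is limited). The gripper opens to 85 mm and grips with 20 to 120 N. Pads are 22 mm wide; open, the fingers measure 114 mm over their backs; the gripper's body (76 mm by 85 mm) begins 54 mm behind the grasp point. The pads swing forward as they close: fully open they stand 13 mm farther back than shut.
Start: joints at [1.233, 0.469, -0.049, 1.532, 0.024, 1.141, -0.082], TCP at [0.205, -0.643, 0.231] pointing down, gripper open.
Joint ranges: [-2.59, 2.59], [-0.33, 1.99], [-1.39, 1.29], [0.1, 2.45], [-1.04, 4.18], [0.21, 1.99], [-2.66, 2.66]. Speed limits (rad/s): [2.57, 2.57, 3.14, 3.14, 3.14, 3.14, 3.14].

INTERFACE

Orientations are given as a unit quaternion [x, y, z, w].
In Python, from bench import manip, vision, job gives the robot as it stands. The module is installed in compiled form; this text tells all that it offers.
- The arm moves only by the shell command python3 -m handwheel 'ROWS' [OPENING] [FORCE]. ROWS is JSON, a list of rows, each an object of numbers: "dx", "dy", "dz": the shift along the tool's x, y, z in cm; "rx", "ry", "rz": the turn, a rotation vector about the tool's x, y, z in units of 8 degrees (1.0 is 8 degrees). A call has 1 to 5 rows; each row shifts and turns the pose as measured when the row begins, along the tool's axes as they then stand; what a row does not reach is not made up. A row lasts 1/8 s, in which the tool goes at most 62.5 mm and 10.7 degrees, less where a joint would pass 70% of its speed; a pose out of reach is approached as far as the arm can. A call is refused whole if a number of a shift passes 6.25 or a number of a turn 1, either way. A call with a gripper value outside its range is refused whole. OPENING is the opening, from -1 (shut) to 1 (fully open), set as the call begins (- or left out, the last holds). The fingers move at their own pace and stop on an object; FORCE is the grip in N (left out, the last holds). Time passes only in rows, so rows that do not move let the fingers close. It gives the time, the measured TCP pose, the force and the opening at its end, in the units of the state.
- manip.read_state(): the state, without advancing time (a new reading comes with each control period).
- vision.capture(name): name is "scene" or "top" or "wrist"; returns a dict with "image" (480x640x3 uint8, blue, green, red), "fovy" (degrees; the focal length in pixels is half the picture's height over the tangent of half this angle, whatever the lens; pixels are square), "cx", "cy" (the principal point, pixels), "R" (3x3) and "t" (3): a world point X has camera coordinates R X + t. Camera axes: x right, y down, z forward; pixel columns grow to the right and rows downward; lengths in m; the calibration is good to about 2 mm. A picture is of the moment at which its call begins. There is no depth.
- job.finish_job(): hands the job in, once; it reports no verdict.
Trained networks look in a picture, given as the dict that the camera call returned (one of the last four; its "shot" number tells which), for a name from the list of things; names that differ only in an ending like _2 or _b are one class to them, and where a whole thing is asked for, a point or a joint stands for the part that bears it (a point fixed in the world has none). Each returns a list of dicts, best first, with "p" (0 to 1); they miss things now and then, are a little off and sometimes report something else, mostly with a low value. They report only what shows in the picture. A call takes as long as a camera call.
- vision.boxes_of(name, picture): "uv" ([column, row] in pixels, amid what is visible of it).
- vision.regions_of(name, picture): "region" (480x640 bool, what is visible of it) and "uv" ([column, row] in pixels, amid what is visible of it).
The state is a dict: "t": time; "qpos": joint angles; "qvel": joint speeds; "joint_torque": joint torques, N m; "tcp_pos": TCP position; "tcp_rot": TCP orientation; "wrist_force": force on the tool from outside, world axes, zero at the start; "wrist_torque": the same for the moment, N m; "width": opening from 0.0 (shut) to 1.0 (fully open).
Only numpy, scipy, OpenCV 4.12 (cv2) and the standard library are available. Lean on these libraries where they do the work, as an engineer would, in place of code of your own. Each camera call takes 0.05 s, during which the arm holds its last target. There are 200 camera calls.

## Working session

There is one attempt and no reset: what is moved stays moved. The work goes in short steps, Python scripts to look and compute and a shell command to move; the robot and the scene stay as the last step left them, time stands still between calls to the robot, and variables do not carry over. Pictures are saved under pics/ and viewed, about 8 in all and at most 12, crops included, and the job is handed in when it is done.

```bash
mkdir -p pics; cat > h.py <<'E'
import numpy as np, cv2
from scipy.spatial.transform import Rotation as Ro
from bench import manip, vision, job
def cap(n,save=None):
    p=vision.capture(n)
    if save: cv2.imwrite('pics/'+save,p['image'])
    return p
def ray(p,uv):
    f=240/np.tan(np.radians(p['fovy'])/2); R=np.array(p['R']);t=np.array(p['t'])
    d=R.T@np.array([(uv[0]-p['cx'])/f,(uv[1]-p['cy'])/f,1]); return -R.T@t,d
def onz(p,uv,z):
    o,d=ray(p,uv); return o+d*(z-o[2])/d[2]
def proj(p,X):
    f=240/np.tan(np.radians(p['fovy'])/2); c=np.array(p['R'])@np.array(X)+np.array(p['t'])
    return np.array([p['cx']+f*c[0]/c[2],p['cy']+f*c[1]/c[2]])
def togo(X,yaw=None):
    """print tool-frame shift (cm) to world TCP X, and rz for jaw axis at yaw (deg, mod 180)"""
    s=manip.read_state(); R=Ro.from_quat(s['tcp_rot']).as_matrix()
    print('tcp',np.round(s['tcp_pos'],4),'w',round(s['width'],3),'F',np.round(s['wrist_force'],1),'t',s['t'],'tilt',np.round(R[:,2],3))
    print('shift cm',np.round(R.T@(np.array(X)-s['tcp_pos'])*100,2))
    j=np.degrees(np.arctan2(R[1,1],R[0,1])); print('jaw yaw',round(j,1),'q7',round(s['qpos'][6],2))
    if yaw is not None:
        d=(yaw-j+90)%180-90; print('rz total(8deg)',round(-d/8,2))
E
python3 - <<'E'
from h import *
for n in ['scene','top','wrist']:
    p=cap(n,n+'0.png'); print(n,p['fovy'],p['cx'],p['cy'],np.round(-np.array(p['R']).T@p['t'],3))
    for k,z in [('sleeve0',.033),('well0',.074),('grip',.108),('mark',.074),('edge',.06),('board',.074),('riser',.06),('mat',.003),('jar',.055),('spool',.038),('screwdriver',.01)]:
        for b in vision.boxes_of(k,p):
            if b['p']>.3: print(k,round(b['p'],2),np.round(b['uv']),np.round(onz(p,b['uv'],z),3))
togo([0,0,0])
a=cv2.imread('pics/scene0.png');b=cv2.imread('pics/top0.png')
cv2.imwrite('pics/st.png',cv2.resize(np.vstack([a,b]),(0,0),fx=.62,fy=.62))
E
```

```text
scene 43.26447369687876 314.4405430831382 233.02034250213475 [ 1.365 -0.474  0.752]
sleeve0 0.72 [236. 279.] [ 0.565 -0.258  0.033]
sleeve0 0.57 [192. 282.] [ 0.541 -0.331  0.033]
sleeve0 0.47 [202. 267.] [ 0.508 -0.304  0.033]
well0 0.98 [408. 221.] [0.587 0.083 0.074]
well0 0.32 [236. 276.] [ 0.605 -0.267  0.074]
grip 0.97 [407. 222.] [0.628 0.054 0.108]
mark 0.62 [409. 224.] [0.597 0.081 0.074]
mark 0.44 [468. 243.] [0.692 0.147 0.074]
edge 0.92 [465. 242.] [0.673 0.158 0.06 ]
board 0.76 [406. 221.] [0.587 0.081 0.074]
riser 0.78 [466. 242.] [0.674 0.16  0.06 ]
mat 0.76 [208. 288.] [ 0.535 -0.304  0.003]
jar 0.66 [403. 322.] [ 0.801 -0.055  0.055]
jar 0.47 [146. 227.] [ 0.375 -0.373  0.055]
spool 0.9 [147. 228.] [ 0.353 -0.37   0.038]
spool 0.46 [401. 322.] [ 0.785 -0.046  0.038]
screwdriver 0.69 [222. 360.] [ 0.716 -0.334  0.01 ]
top 47.26949871798711 320.78776118800357 241.64894700638564 [ 0.367 -0.082  1.318]
sleeve0 0.55 [251. 232.] [0.59  0.098 0.033]
sleeve0 0.5 [397. 247.] [ 0.545 -0.249  0.033]
sleeve0 0.47 [416. 278.] [ 0.47  -0.288  0.033]
well0 0.7 [251. 230.] [0.586 0.092 0.074]
well0 0.51 [452. 341.] [ 0.323 -0.354  0.074]
grip 0.95 [252. 232.] [0.576 0.083 0.108]
mark 0.57 [251. 233.] [0.58  0.091 0.074]
edge 0.6 [200. 219.] [0.619 0.213 0.06 ]
board 0.71 [200. 217.] [0.62  0.21  0.074]
board 0.62 [248. 234.] [0.579 0.097 0.074]
riser 0.88 [199. 215.] [0.629 0.214 0.06 ]
mat 0.91 [413. 256.] [ 0.524 -0.29   0.003]
mat 0.7 [200. 216.] [0.638 0.227 0.003]
jar 0.72 [253. 235.] [0.579 0.089 0.055]
jar 0.63 [308. 154.] [ 0.771 -0.042  0.055]
spool 0.82 [451. 341.] [ 0.323 -0.361  0.038]
screwdriver 0.8 [425. 175.] [ 0.723 -0.329  0.01 ]
wrist 66.03630457587562 320.9746817055899 238.89182131856123 [ 0.274 -0.621  0.374]
spool 0.91 [71.  6.] [ 0.305 -0.402  0.038]
tcp [ 0.2052 -0.6431  0.2313] w 0.999 F [-0.  -0.4  0.2] t 1.8 tilt [ 0. -0. -1.]
shift cm [ -0.   -67.51  23.13]
jaw yaw -72.3 q7 -0.08
```

View pics/top0.png

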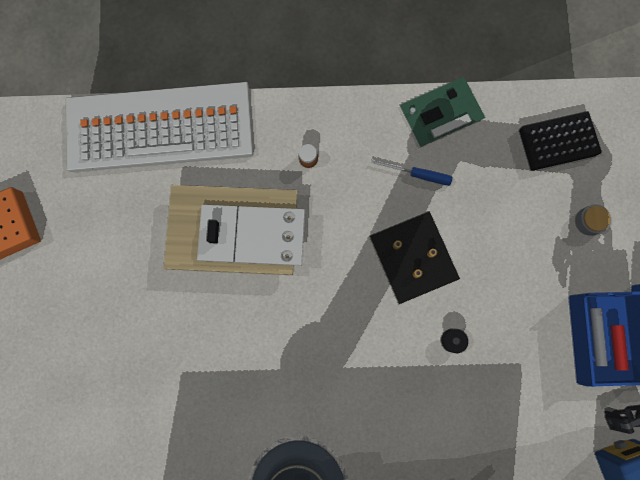

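Top view: sleeves at about (397,245), (432,253) and (418,273); wells at (289,217), (288,237) and (287,256); grip block at (213,231); line at column 236. Next I'll refine these.

```bash
python3 - <<'E'
from h import *
p=cap('top'); im=p['image']
for uv in [(397,245),(432,253),(418,273)]:
    print('sleeve',np.round(onz(p,uv,.033),4))
for uv in [(289,217),(288,237),(287,256)]:
    print('well',np.round(onz(p,uv,.074),4))
print('grip',np.round(onz(p,(213,231),.108),4))
a=cv2.resize(im[175:280,160:312],(0,0),fx=5,fy=5,interpolation=cv2.INTER_CUBIC)
cv2.imwrite('pics/crop1.png',a)
togo([0.545,-.249,.2])
E
```

```text
sleeve [ 0.5486 -0.2482  0.033 ]
sleeve [ 0.5273 -0.3296  0.033 ]
sleeve [ 0.481  -0.2942  0.033 ]
well [0.6151 0.0033 0.074 ]
well [0.5683 0.0064 0.074 ]
well [0.5244 0.0094 0.074 ]
grip [0.5812 0.1722 0.108 ]
tcp [ 0.2052 -0.6431  0.2314] w 1.0 F [-0.7 -1.1 -0.4] t 1.85 tilt [ 0. -0. -1.]
shift cm [ 44.35 -27.22   3.14]
jaw yaw -72.3 q7 -0.08
```

View pics/crop1.png

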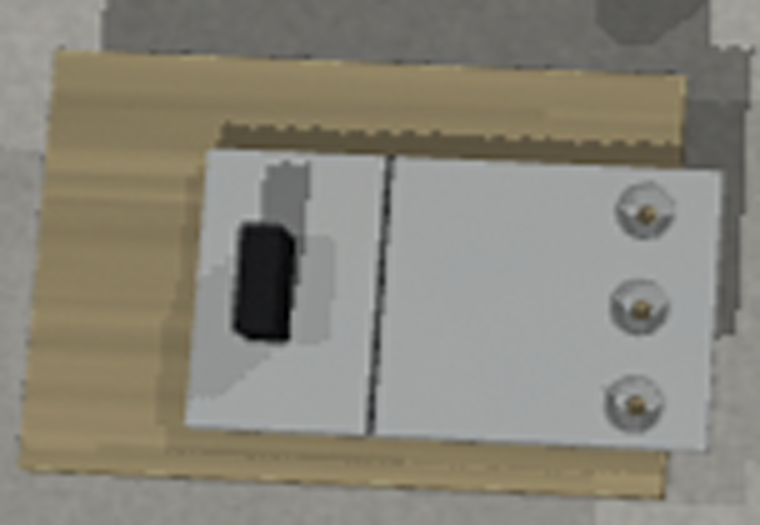

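```bash
python3 -m handwheel '[{"dx":5,"dy":-2.5,"rz":0.9},{"dx":5,"dy":-3,"rz":0.9},{"dx":4.5,"dy":-3.5,"rz":0.9},{"dx":4,"dy":-4},{"dx":4,"dy":-4}]' 0.1 40; python3 - <<'E'
from h import *
p=cap('top')
q=lambda c:onz(p,(160+c[0]/5,175+c[1]/5),c[2])[:2]
A=q((685,75,.06));B=q((663,497,.06));C=q((55,50,.06));D=q((22,468,.06))
print('edge',A,B,'mid',(A+B)/2,'ang x',np.degrees(np.arctan2(*(A-B)[::-1])),'side ang',np.degrees(np.arctan2(*(C-A)[::-1]))-90,np.degrees(np.arctan2(*(D-B)[::-1]))-90, 'len',np.linalg.norm(A-B))
L=q((390,157,.074));M=q((370,435,.074));print('line',L,M,'mid',(L+M)/2,'ang',np.degrees(np.arctan2(*(L-M)[::-1])),np.linalg.norm(L-M))
togo([.527,-.33,.15],-93.8)
E
```

```text
edge [ 0.68214676 -0.01570644] [ 0.48314753 -0.0017721 ] mid [ 0.58264714 -0.00873927] ang x -4.0054323082123195 side ang -4.003517445160497 -4.134522602123823 len 0.19948648588984672
line [0.64356853 0.12139377] [0.51389125 0.13094551] mid [0.57872989 0.12616964] ang -4.212672065934406 0.13002859148245832
tcp [ 0.2052 -0.6431  0.2313] w 1.0 F [ 0.4  0.  -0.8] t 1.9 tilt [ 0. -0. -1.]
shift cm [ 40.17 -20.05   8.13]
jaw yaw -72.3 q7 -0.08
rz total(8deg) 2.69invalid input at $[0]: expected keys dx, dy, dz, rx, ry, rz
```

```bash
python3 -m handwheel '[{"dx":5,"dy":-2.5,"dz":0.5,"rx":0,"ry":0,"rz":0.9},{"dx":5,"dy":-3,"dz":0.5,"rx":0,"ry":0,"rz":0.9},{"dx":4.5,"dy":-3.5,"dz":0.5,"rx":0,"ry":0,"rz":0.9},{"dx":4,"dy":-4,"dz":0.5,"rx":0,"ry":0,"rz":0},{"dx":4,"dy":-4,"dz":0.5,"rx":0,"ry":0,"rz":0}]' 0.1 40; python3 - <<'E'
from h import *
togo([.527,-.33,.15],-93.9)
E
```

```text
t: 2.52
tcp_pos: [0.4194, -0.4566, 0.2057]
tcp_rot: [0.999, -0.047, -0.0, 0.003]
wrist_force: [0.5, -0.7, -0.1]
width: 0.548
tcp [ 0.4194 -0.4566  0.2057] w 0.548 F [ 0.5 -0.7 -0.1] t 2.525 tilt [-0.001 -0.005 -1.   ]
shift cm [  9.52 -13.65   5.5 ]
jaw yaw -95.4 q7 -0.93
rz total(8deg) -0.19
```

```bash
python3 -m handwheel '[{"dx":4.2,"dy":-5.5,"dz":2,"rx":0,"ry":0,"rz":-0.19},{"dx":4,"dy":-5.2,"dz":2,"rx":0,"ry":0,"rz":0},{"dx":1.5,"dy":-3,"dz":1.6,"rx":0,"ry":0,"rz":0},{"dx":0,"dy":0,"dz":0,"rx":0,"ry":0,"rz":0}]'; cat > look.py <<'E'
from h import *
import sys
# wrist look: sleeve tops at given z
z=float(sys.argv[1]); p=cap('wrist',sys.argv[2] if len(sys.argv)>2 else None)
for b in vision.regions_of('sleeve0',p):
    if b['p']>.25: print('sleeve',round(b['p'],2),np.round(b['uv']),np.round(onz(p,b['uv'],z),4),b['region'].sum())
for k in ['well0','well1','grip','mark']:
    for b in vision.boxes_of(k,p):
        if b['p']>.35: print(k,round(b['p'],2),np.round(b['uv']),np.round(onz(p,b['uv'],.108 if k=='grip' else .074),4))
E
python3 look.py .033 w1.png; python3 -c "
from h import *
togo([.527,-.33,.017],-93.9)"
```

```text
t: 3.02
tcp_pos: [0.5224, -0.332, 0.1533]
tcp_rot: [1.0, -0.028, 0.002, 0.002]
wrist_force: [-0.3, -1.0, -0.1]
width: 0.554
sleeve 0.96 [272. 277.] [ 0.4908 -0.2935  0.033 ] 652
sleeve 0.83 [321. 220.] [ 0.5333 -0.3328  0.033 ] 594
sleeve 0.74 [206. 192.] [ 0.5584 -0.2518  0.033 ] 704
tcp [ 0.5202 -0.3383  0.1554] w 0.552 F [-0.6 -0.4 -0.2] t 3.325 tilt [ 0.005 -0.009 -1.   ]
shift cm [ 0.54 -0.99 13.83]
jaw yaw -93.8 q7 -1.18
rz total(8deg) 0.01
```

View pics/w1.png

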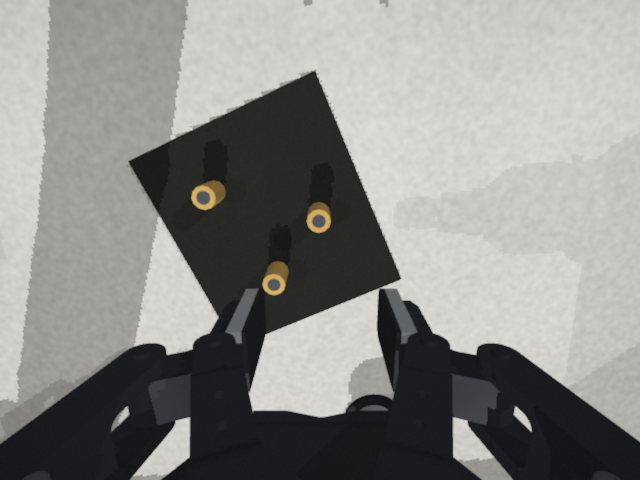

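Wrist view: all three sleeves upright, with ring tops at (203,197), (319,221) and (274,285).

```bash
python3 - <<'E'
from h import *
p=cap('wrist')
for uv in [(203,197),(319,221),(274,285)]: print(np.round(onz(p,uv,.033),4))
for i in range(3):
    cap('wrist'); togo([.527,-.33,.017],-93.9)
E
```

```text
[ 0.5536 -0.2561  0.033 ]
[ 0.5302 -0.3384  0.033 ]
[ 0.4819 -0.3002  0.033 ]
tcp [ 0.5204 -0.3376  0.1552] w 0.549 F [-0.1 -0.3  0.2] t 3.425 tilt [ 0.005 -0.008 -1.   ]
shift cm [ 0.53 -0.91 13.81]
jaw yaw -93.8 q7 -1.18
rz total(8deg) 0.02
tcp [ 0.5205 -0.3373  0.155 ] w 0.551 F [-0.1 -0.4 -1. ] t 3.475 tilt [ 0.005 -0.008 -1.   ]
shift cm [ 0.52 -0.87 13.8 ]
jaw yaw -93.8 q7 -1.18
rz total(8deg) 0.02
tcp [ 0.5207 -0.337   0.155 ] w 0.554 F [0.1 0.  1. ] t 3.525 tilt [ 0.005 -0.008 -1.   ]
shift cm [ 0.51 -0.83 13.79]
jaw yaw -93.7 q7 -1.18
rz total(8deg) 0.02
```

```bash
python3 -m handwheel '[{"dx":0.8,"dy":-0.2,"dz":4,"rx":0,"ry":0,"rz":0},{"dx":0,"dy":0,"dz":3,"rx":0,"ry":0,"rz":0},{"dx":0,"dy":0,"dz":0,"rx":0,"ry":0,"rz":0}]'; python3 - <<'E'
from h import *
cap('top');p=cap('wrist','w2.png')
for b in vision.regions_of('sleeve0',p): 
    if b['p']>.25: print(np.round(b['uv']),np.round(onz(p,b['uv'],.03),4))
s=manip.read_state();print(proj(p,s['tcp_pos']))
togo([.529,-.334,.017],-93.9)
E
```

```text
t: 3.9
tcp_pos: [0.5298, -0.3377, 0.0849]
tcp_rot: [0.999, -0.033, 0.004, 0.005]
wrist_force: [-0.0, 0.4, 0.6]
width: 0.552
[306. 258.] [ 0.5356 -0.3304  0.03  ]
[165. 229.] [ 0.558  -0.2537  0.03  ]
[268. 327.] [ 0.4937 -0.304   0.03  ]
[322.75543369 308.47243164]
tcp [ 0.5321 -0.3388  0.0882] w 0.552 F [-0.  -1.   0.3] t 4.05 tilt [ 0.014 -0.013 -1.   ]
shift cm [-0.44 -0.54  7.11]
jaw yaw -93.8 q7 -1.2
rz total(8deg) 0.01
```

View pics/w2.png

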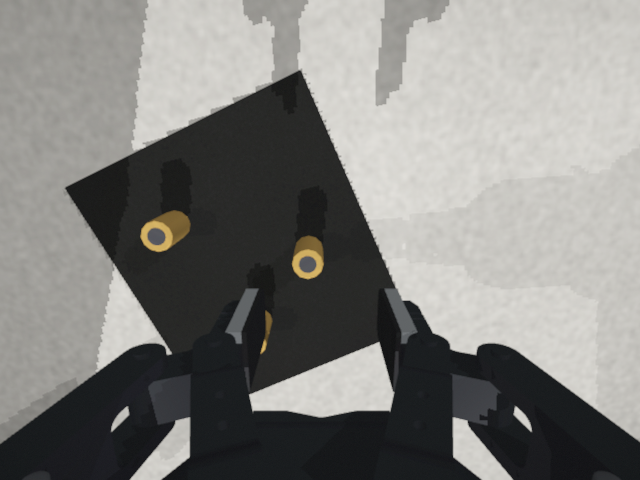

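```bash
cat >> h.py <<'E'
_togo=togo
def togo(X,yaw=-93.9):
    _togo(X,yaw)
    R=Ro.from_quat(manip.read_state()['tcp_rot']).as_matrix(); d=R.T@np.array([0,0,-1.])
    print('level rx,ry',np.round([-d[1]/.1396,d[0]/.1396],2))
E
python3 - <<'E'
from h import *
p=cap('wrist')
for uv in [(308,264),(157,237)]: print(np.round(onz(p,uv,.033),4))
togo([.53,-.334,.017])
E
```

```text
[ 0.5336 -0.3319  0.033 ]
[ 0.5552 -0.2497  0.033 ]
tcp [ 0.5322 -0.3388  0.0885] w 0.55 F [ 0.3 -0.5 -0.1] t 4.1 tilt [ 0.014 -0.013 -1.   ]
shift cm [-0.36 -0.55  7.14]
jaw yaw -93.8 q7 -1.2
rz total(8deg) 0.01
level rx,ry [ 0.09 -0.11]
```

```bash
python3 -m handwheel '[{"dx":-0.1,"dy":-0.6,"dz":2.5,"rx":0.09,"ry":-0.11,"rz":0},{"dx":0,"dy":0,"dz":2.5,"rx":0,"ry":0,"rz":0},{"dx":0,"dy":0,"dz":0,"rx":0,"ry":0,"rz":0}]'; python3 - <<'E'
from h import *
togo([.531,-.332,.017])
E
```

```text
t: 4.47
tcp_pos: [0.5333, -0.333, 0.0384]
tcp_rot: [0.999, -0.033, 0.001, -0.0]
wrist_force: [-0.2, 0.3, -0.3]
width: 0.549
tcp [ 0.5333 -0.333   0.0384] w 0.549 F [-0.2  0.3 -0.3] t 4.475 tilt [ 0.003  0.    -1.   ]
shift cm [-0.24 -0.09  2.14]
jaw yaw -93.8 q7 -1.21
rz total(8deg) 0.01
level rx,ry [-0.   -0.02]
```

Descend, close, lift.

```bash
python3 -m handwheel '[{"dx":-0.2,"dy":0,"dz":1.7,"rx":0,"ry":-0.02,"rz":0},{"dx":0,"dy":0,"dz":0.3,"rx":0,"ry":0,"rz":0}]'; python3 -m handwheel '[{"dx":0,"dy":0,"dz":0,"rx":0,"ry":0,"rz":0},{"dx":0,"dy":0,"dz":0,"rx":0,"ry":0,"rz":0},{"dx":0,"dy":0,"dz":0,"rx":0,"ry":0,"rz":0},{"dx":0,"dy":0,"dz":0,"rx":0,"ry":0,"rz":0}]' -1 40;  python3 - <<'E'
from h import *
togo([.5683,.0064,.15])
E
```

```text
t: 4.72
tcp_pos: [0.5318, -0.333, 0.018]
tcp_rot: [0.999, -0.033, 0.0, 0.0]
wrist_force: [1.2, 1.0, -0.5]
width: 0.549
t: 5.22
tcp_pos: [0.5327, -0.3334, 0.0192]
tcp_rot: [0.999, -0.033, 0.001, 0.001]
wrist_force: [-0.3, -0.4, -0.5]
width: 0.187
tcp [ 0.5327 -0.3334  0.0192] w 0.187 F [-0.3 -0.4 -0.5] t 5.225 tilt [ 0.003 -0.001 -1.   ]
shift cm [  1.33 -34.13 -13.12]
jaw yaw -93.8 q7 -1.21
rz total(8deg) 0.01
level rx,ry [ 0.01 -0.02]
```

```bash
python3 -m handwheel '[{"dx":0,"dy":0,"dz":-5,"rx":0,"ry":-0.02,"rz":0},{"dx":0,"dy":0,"dz":-5,"rx":0,"ry":0,"rz":0},{"dx":0.2,"dy":-6,"dz":-2,"rx":0,"ry":0,"rz":0},{"dx":0.2,"dy":-6,"dz":0,"rx":0,"ry":0,"rz":0},{"dx":0.2,"dy":-6,"dz":0,"rx":0,"ry":0,"rz":0}]';  python3 - <<'E'
from h import *
togo([.5683,.0064,.14])
E
```

```text
t: 5.85
tcp_pos: [0.5511, -0.1582, 0.1431]
tcp_rot: [0.999, -0.04, 0.001, 0.002]
wrist_force: [1.7, 0.6, -0.1]
width: 0.188
tcp [ 0.5511 -0.1582  0.1431] w 0.188 F [ 1.7  0.6 -0.1] t 5.85 tilt [ 0.003 -0.004 -1.   ]
shift cm [  0.4  -16.55   0.25]
jaw yaw -94.6 q7 -1.51
rz total(8deg) -0.08
level rx,ry [ 0.03 -0.02]
```

```bash
python3 -m handwheel '[{"dx":0.3,"dy":-6,"dz":0,"rx":0.03,"ry":-0.02,"rz":-0.08},{"dx":0.2,"dy":-6,"dz":0,"rx":0,"ry":0,"rz":0},{"dx":0,"dy":-4,"dz":0,"rx":0,"ry":0,"rz":0},{"dx":0,"dy":-0.5,"dz":0,"rx":0,"ry":0,"rz":0},{"dx":0,"dy":0,"dz":0,"rx":0,"ry":0,"rz":0}]';  python3 - <<'E'
from h import *
p=cap('wrist'); p=cap('wrist','w3.png')
for k in ['well0','grip','mark','sleeve0']:
    for b in vision.boxes_of(k,p):
        if b['p']>.3: print(k,round(b['p'],2),np.round(b['uv']),np.round(onz(p,b['uv'],.108 if k=='grip' else .074),4))
togo([.5683,.0064,.14])
E
```

```text
t: 6.48
tcp_pos: [0.5685, 0.0171, 0.1448]
tcp_rot: [1.0, -0.03, 0.002, -0.001]
wrist_force: [0.4, -0.5, -0.1]
width: 0.187
well0 0.9 [181. 225.] [0.5928 0.0992 0.074 ]
grip 0.74 [181. 227.] [0.5995 0.0857 0.108 ]
mark 0.58 [181. 226.] [0.5924 0.0992 0.074 ]
sleeve0 0.74 [323. 312.] [0.531  0.0181 0.074 ]
sleeve0 0.54 [181. 223.] [0.5938 0.0993 0.074 ]
tcp [0.5685 0.0159 0.1448] w 0.189 F [ 0.6 -0.4 -1.1] t 6.775 tilt [ 0.004  0.002 -1.   ]
shift cm [0.03 0.95 0.47]
jaw yaw -93.5 q7 -1.82
rz total(8deg) 0.04
level rx,ry [-0.02 -0.03]
```

View pics/w3.png

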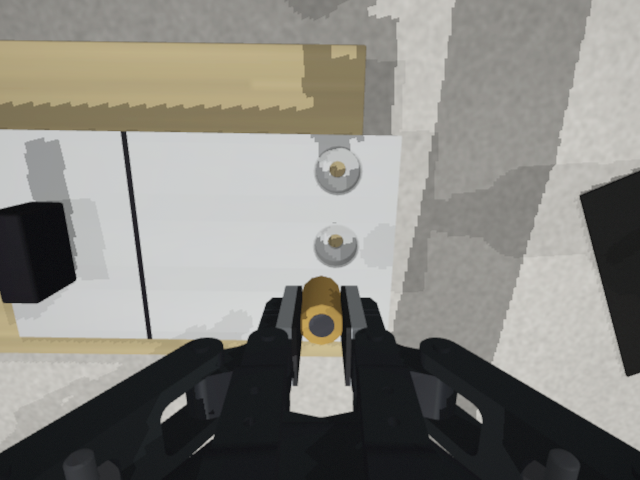

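```bash
python3 - <<'E'
from h import *
p=cap('wrist')
for uv in [(338,170),(336,245)]: print('well',np.round(onz(p,uv,.074),4))
s=manip.read_state()
for dz in (.014,.016,.018): print('sleeve top',np.round(onz(p,(321,325),s['tcp_pos'][2]+dz),4),s['tcp_pos'])
print('edge corner',onz(p,(365,134),.06), onz(p,(366,45),.06))
a,b=onz(p,(124,132),.074),onz(p,(149,338),.074);print('line',a,b,np.degrees(np.arctan2(*(a-b)[1::-1])))
E
```

```text
well [0.6195 0.0033 0.074 ]
well [0.575  0.0067 0.074 ]
sleeve top [0.5688 0.0161 0.1587] [0.56852704 0.01616612 0.14473358]
sleeve top [0.57   0.016  0.1607] [0.56852704 0.01616612 0.14473358]
sleeve top [0.5711 0.0159 0.1627] [0.56852704 0.01616612 0.14473358]
edge corner [ 0.63822661 -0.01417155  0.06      ] [ 0.68584821 -0.01610882  0.06      ]
line [0.64768593 0.12094886 0.074     ] [0.51917173 0.13154691 0.074     ] -4.714284973644661
```

```bash
python3 -m handwheel '[{"dx":0.5,"dy":1,"dz":2,"rx":-0.02,"ry":-0.03,"rz":0.04},{"dx":0,"dy":0,"dz":1.7,"rx":0,"ry":0,"rz":0},{"dx":0,"dy":0,"dz":0,"rx":0,"ry":0,"rz":0}]';  python3 - <<'E'
from h import *
p=cap('wrist'); p=cap('wrist')
cv2.imwrite('pics/w4.png',cv2.resize(p['image'][100:400,180:500],(0,0),fx=2,fy=2))
togo([.573,.0065,.08])
s=manip.read_state()
for X in [(.575,.0067,.074),(.5683,.0064,.074)]: print(proj(p,X))
E
```

```text
t: 7.2
tcp_pos: [0.5727, 0.0036, 0.1042]
tcp_rot: [0.999, -0.035, -0.001, 0.001]
wrist_force: [0.4, 0.0, -0.4]
width: 0.188
tcp [0.5738 0.0037 0.1057] w 0.187 F [ 1.1 -0.1 -0.2] t 7.3 tilt [ 0.001 -0.001 -1.   ]
shift cm [-0.1  -0.27  2.57]
jaw yaw -94.0 q7 -1.82
rz total(8deg) -0.01
level rx,ry [ 0.01 -0.  ]
[314.65627387 278.00200953]
[316.22462352 290.17964069]
```

View pics/w4.png

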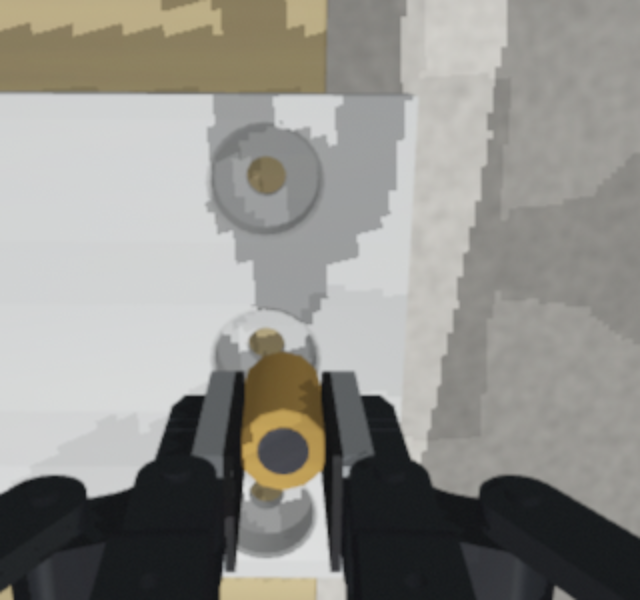

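```bash
python3 -m handwheel '[{"dx":0,"dy":-0.4,"dz":0,"rx":0.01,"ry":0,"rz":0},{"dx":0,"dy":0,"dz":1.2,"rx":0,"ry":0,"rz":0},{"dx":0,"dy":0,"dz":0,"rx":0,"ry":0,"rz":0}]';  python3 - <<'E'
from h import *
togo([.574,.0075,.080])
E
```

```text
t: 7.68
tcp_pos: [0.5747, 0.0088, 0.0939]
tcp_rot: [0.999, -0.034, 0.001, -0.001]
wrist_force: [-0.8, 0.6, -1.5]
width: 0.188
tcp [0.5747 0.0088 0.0939] w 0.188 F [-0.8  0.6 -1.5] t 7.675 tilt [ 0.003  0.001 -1.   ]
shift cm [-0.06  0.14  1.39]
jaw yaw -93.9 q7 -1.83
rz total(8deg) -0.0
level rx,ry [-0.01 -0.02]
```

```bash
python3 -m handwheel '[{"dx":-0.1,"dy":0.1,"dz":0.7,"rx":0,"ry":-0.02,"rz":0},{"dx":0,"dy":0,"dz":0.6,"rx":0,"ry":0,"rz":0},{"dx":0,"dy":0,"dz":0.1,"rx":0,"ry":0,"rz":0}]';  python3 - <<'E'
from h import *
togo([.574,.0075,.080])
E
```

```text
t: 8.05
tcp_pos: [0.5737, 0.008, 0.0793]
tcp_rot: [0.999, -0.034, -0.0, -0.001]
wrist_force: [-1.3, 0.4, 5.4]
width: 0.188
tcp [0.5737 0.008  0.0793] w 0.188 F [-1.3  0.4  5.4] t 8.05 tilt [-0.     0.001 -1.   ]
shift cm [ 0.03  0.05 -0.07]
jaw yaw -93.9 q7 -1.83
rz total(8deg) -0.0
level rx,ry [-0.01  0.  ]
```

Contact at the height expected for the well floor. I'll release and back up.

```bash
python3 -m handwheel '[{"dx":0,"dy":0,"dz":-0.1,"rx":0,"ry":0,"rz":0},{"dx":0,"dy":0,"dz":0,"rx":0,"ry":0,"rz":0},{"dx":0,"dy":0,"dz":-3,"rx":0,"ry":0,"rz":0},{"dx":0,"dy":0,"dz":-4,"rx":0,"ry":0,"rz":0},{"dx":0,"dy":6,"dz":0,"rx":0,"ry":0,"rz":0}]' 0.1; python3 -m handwheel '[{"dx":0,"dy":6,"dz":0,"rx":0,"ry":0,"rz":0},{"dx":0,"dy":6,"dz":0,"rx":0,"ry":0,"rz":0},{"dx":0,"dy":0,"dz":0,"rx":0,"ry":0,"rz":0}]'; python3 - <<'E'
from h import *
cap('top'); p=cap('scene','sc1.png')
uv=proj(p,(.574,.0075,.084)).astype(int);print(uv)
cv2.imwrite('pics/sc1c.png',cv2.resize(p['image'][uv[1]-50:uv[1]+50,uv[0]-70:uv[0]+70],(0,0),fx=4,fy=4,interpolation=cv2.INTER_CUBIC))
togo([.552,-.252,.1])
E
```

```text
t: 8.68
tcp_pos: [0.5711, -0.0469, 0.1529]
tcp_rot: [1.0, -0.029, 0.001, -0.002]
wrist_force: [0.4, -0.7, -0.3]
width: 0.547
t: 9.05
tcp_pos: [0.5636, -0.1762, 0.1543]
tcp_rot: [0.999, -0.032, 0.003, 0.0]
wrist_force: [-0.5, 1.1, 0.6]
width: 0.549
[369 222]
tcp [ 0.5648 -0.1698  0.1543] w 0.55 F [0.  1.2 0.3] t 9.15 tilt [ 0.006  0.003 -1.   ]
shift cm [-0.85  8.3   5.4 ]
jaw yaw -93.2 q7 -1.46
rz total(8deg) 0.08
level rx,ry [-0.03 -0.04]
```

View pics/sc1c.png

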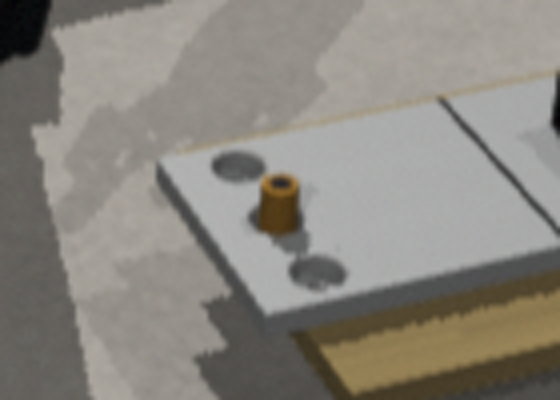

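The sleeve stands upright in the middle well. Next is the sleeve near (.553,-.250).

```bash
python3 -m handwheel '[{"dx":-0.8,"dy":4,"dz":2.5,"rx":-0.03,"ry":-0.04,"rz":0.08},{"dx":-0.2,"dy":3.2,"dz":2.5,"rx":0,"ry":0,"rz":0},{"dx":0,"dy":0,"dz":0,"rx":0,"ry":0,"rz":0},{"dx":0,"dy":0,"dz":0,"rx":0,"ry":0,"rz":0}]'; python3 - <<'E'
from h import *
cap('wrist');p=cap('wrist')
for b in vision.regions_of('sleeve0',p): 
    if b['p']>.25:
        # ring top: bore centroid = dark pixels enclosed in hull
        m=b['region'].astype(np.uint8); c,_=cv2.findContours(m,0,2); h=np.zeros_like(m); cv2.drawContours(h,c,-1,1,-1)
        print(round(b['p'],2),np.round(b['uv']),np.round(onz(p,b['uv'],.026),4))
im=p['image'].astype(int); br=((im[:,:,2]-im[:,:,0])>50).astype(np.uint8)
n,l,st,ce=cv2.connectedComponentsWithStats(br)
for i in range(1,n):
    if st[i,4]>150:
        x,y,w,h=st[i,:4]; print(st[i],'ring bottom-> top centre',np.round(onz(p,ce[i],.022),4))
togo([.5535,-.25,.0185])
E
```

```text
t: 9.65
tcp_pos: [0.5545, -0.2328, 0.1042]
tcp_rot: [1.0, -0.027, 0.002, -0.002]
wrist_force: [0.3, 1.3, 0.3]
width: 0.547
0.76 [348. 243.] [ 0.5598 -0.2496  0.026 ]
[333 228  31  40 739] ring bottom-> top centre [ 0.5558 -0.2491  0.022 ]
tcp [ 0.5544 -0.2335  0.1046] w 0.55 F [-0.4  1.1  0.1] t 9.8 tilt [ 0.005  0.003 -1.   ]
shift cm [-0.04  1.68  8.6 ]
jaw yaw -93.1 q7 -1.36
rz total(8deg) 0.1
level rx,ry [-0.02 -0.03]
```

```bash
python3 -m handwheel '[{"dx":0.1,"dy":1.6,"dz":3,"rx":-0.02,"ry":-0.03,"rz":0.1},{"dx":0,"dy":0,"dz":3,"rx":0,"ry":0,"rz":0},{"dx":0,"dy":0,"dz":0,"rx":0,"ry":0,"rz":0}]'; python3 - <<'E'
from h import *
togo([.5545,-.2495,.0185])
E
```

```text
t: 10.18
tcp_pos: [0.5581, -0.2468, 0.0464]
tcp_rot: [0.999, -0.032, 0.003, 0.0]
wrist_force: [-0.4, 0.9, -0.1]
width: 0.553
tcp [ 0.5581 -0.2468  0.0464] w 0.553 F [-0.4  0.9 -0.1] t 10.175 tilt [ 0.007 -0.001 -1.   ]
shift cm [-0.36  0.29  2.79]
jaw yaw -93.6 q7 -1.36
rz total(8deg) 0.03
level rx,ry [ 0.   -0.05]
```

```bash
python3 -m handwheel '[{"dx":-0.4,"dy":0.3,"dz":1.2,"rx":0,"ry":-0.05,"rz":0.03},{"dx":0,"dy":0,"dz":1.2,"rx":0,"ry":0,"rz":0},{"dx":0,"dy":0,"dz":0,"rx":0,"ry":0,"rz":0}]'; python3 - <<'E'
from h import *
togo([.5545,-.2495,.0185])
E
```

```text
t: 10.55
tcp_pos: [0.5559, -0.2494, 0.0239]
tcp_rot: [0.999, -0.033, 0.002, 0.001]
wrist_force: [-0.1, 0.0, 0.3]
width: 0.553
tcp [ 0.5559 -0.2494  0.0239] w 0.553 F [-0.1  0.   0.3] t 10.55 tilt [ 0.004 -0.002 -1.   ]
shift cm [-0.14  0.02  0.54]
jaw yaw -93.8 q7 -1.36
rz total(8deg) 0.01
level rx,ry [ 0.01 -0.03]
```

```bash
python3 -m handwheel '[{"dx":-0.1,"dy":0,"dz":0.6,"rx":0.01,"ry":-0.03,"rz":0},{"dx":0,"dy":0,"dz":0.1,"rx":0,"ry":0,"rz":0}]'; python3 -m handwheel '[{"dx":0,"dy":0,"dz":0,"rx":0,"ry":0,"rz":0},{"dx":0,"dy":0,"dz":0,"rx":0,"ry":0,"rz":0},{"dx":0,"dy":0,"dz":0,"rx":0,"ry":0,"rz":0},{"dx":0,"dy":0,"dz":0,"rx":0,"ry":0,"rz":0}]' -1 40;  python3 -m handwheel '[{"dx":0,"dy":0,"dz":-6,"rx":0,"ry":0,"rz":0},{"dx":0,"dy":0,"dz":-6,"rx":0,"ry":0,"rz":0},{"dx":1.7,"dy":-6,"dz":-0.5,"rx":0,"ry":0,"rz":0},{"dx":1.7,"dy":-6,"dz":0,"rx":0,"ry":0,"rz":0},{"dx":1.7,"dy":-6,"dz":0,"rx":0,"ry":0,"rz":0}]'; python3 - <<'E'
from h import *
togo([.6189,.0043,.14])
E
```

```text
t: 10.8
tcp_pos: [0.5554, -0.2495, 0.0172]
tcp_rot: [0.999, -0.033, 0.0, 0.0]
wrist_force: [0.3, 0.9, 0.7]
width: 0.546
t: 11.3
tcp_pos: [0.5558, -0.2496, 0.0178]
tcp_rot: [0.999, -0.033, 0.001, 0.0]
wrist_force: [-0.5, -0.8, -1.8]
width: 0.192
t: 11.92
tcp_pos: [0.6189, -0.079, 0.1464]
tcp_rot: [0.999, -0.041, 0.001, 0.002]
wrist_force: [1.4, -0.5, 0.3]
width: 0.187
tcp [ 0.6189 -0.079   0.1464] w 0.187 F [ 1.4 -0.5  0.3] t 11.925 tilt [ 0.002 -0.003 -1.   ]
shift cm [-0.68 -8.3   0.61]
jaw yaw -94.7 q7 -1.67
rz total(8deg) -0.1
level rx,ry [ 0.02 -0.01]
```

```bash
python3 -m handwheel '[{"dx":-0.7,"dy":-5,"dz":1,"rx":0.02,"ry":-0.01,"rz":-0.1},{"dx":0,"dy":-2.5,"dz":1,"rx":0,"ry":0,"rz":0},{"dx":0,"dy":0,"dz":1,"rx":0,"ry":0,"rz":0},{"dx":0,"dy":0,"dz":0,"rx":0,"ry":0,"rz":0}]'; python3 - <<'E'
from h import *
cap('wrist');p=cap('wrist')
cv2.imwrite('pics/w5.png',cv2.resize(p['image'][150:390,180:500],(0,0),fx=2,fy=2))
print(proj(p,(.6189,.0043,.074)),proj(p,(.574,.0075,.094)))
togo([.6189,.0043,.0805])
E
```

```text
t: 12.42
tcp_pos: [0.6186, 0.0048, 0.1156]
tcp_rot: [1.0, -0.029, 0.001, -0.001]
wrist_force: [-0.6, -0.7, -0.9]
width: 0.187
[322.55543587 273.22721784] [321.40645391 368.93614041]
tcp [0.6194 0.0046 0.1166] w 0.19 F [ 0.7  0.5 -0.3] t 12.525 tilt [ 0.004  0.002 -1.   ]
shift cm [-0.07  0.04  3.61]
jaw yaw -93.4 q7 -1.79
rz total(8deg) 0.07
level rx,ry [-0.02 -0.03]
```

View pics/w5.png

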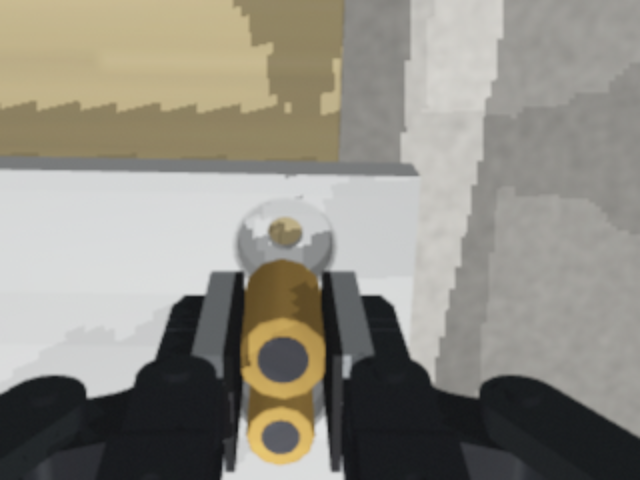

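The well centre is at full-picture (322.5,273), as predicted. Lowering.

```bash
python3 -m handwheel '[{"dx":-0.1,"dy":0,"dz":1,"rx":-0.02,"ry":-0.03,"rz":0.07},{"dx":0,"dy":0,"dz":1,"rx":0,"ry":0,"rz":0},{"dx":0,"dy":0,"dz":0,"rx":0,"ry":0,"rz":0}]'; python3 - <<'E'
from h import *
togo([.6189,.0043,.0805])
E
```

```text
t: 12.9
tcp_pos: [0.6186, 0.0009, 0.0957]
tcp_rot: [0.999, -0.037, 0.0, 0.001]
wrist_force: [-0.6, 0.4, -0.4]
width: 0.189
tcp [0.6186 0.0009 0.0957] w 0.189 F [-0.6  0.4 -0.4] t 12.9 tilt [ 0.    -0.002 -1.   ]
shift cm [-0.   -0.35  1.52]
jaw yaw -94.3 q7 -1.81
rz total(8deg) -0.05
level rx,ry [ 0.01 -0.  ]
```

```bash
python3 -m handwheel '[{"dx":0,"dy":-0.3,"dz":0,"rx":0.01,"ry":0,"rz":-0.05},{"dx":0,"dy":0,"dz":0.7,"rx":0,"ry":0,"rz":0},{"dx":0,"dy":0,"dz":0.7,"rx":0,"ry":0,"rz":0},{"dx":0,"dy":0,"dz":0.1,"rx":0,"ry":0,"rz":0}]'; python3 - <<'E'
from h import *
togo([.6189,.0043,.0785])
E
```

```text
t: 13.4
tcp_pos: [0.6191, 0.0041, 0.0799]
tcp_rot: [0.999, -0.034, 0.0, 0.0]
wrist_force: [0.1, -0.3, -0.8]
width: 0.191
tcp [0.6191 0.0041 0.0799] w 0.191 F [ 0.1 -0.3 -0.8] t 13.4 tilt [ 0.001 -0.    -1.   ]
shift cm [-0.02 -0.02  0.14]
jaw yaw -93.8 q7 -1.81
rz total(8deg) 0.01
level rx,ry [ 0.   -0.01]
```

```bash
python3 -m handwheel '[{"dx":0,"dy":0,"dz":0.1,"rx":0,"ry":0,"rz":0},{"dx":0,"dy":0,"dz":0,"rx":0,"ry":0,"rz":0}]' - ; python3 -m handwheel '[{"dx":0,"dy":0,"dz":0,"rx":0,"ry":0,"rz":0},{"dx":0,"dy":0,"dz":-0.2,"rx":0,"ry":0,"rz":0},{"dx":0,"dy":0,"dz":-3,"rx":0,"ry":0,"rz":0},{"dx":0,"dy":0,"dz":-4,"rx":0,"ry":0,"rz":0},{"dx":-2,"dy":6,"dz":0,"rx":0,"ry":0,"rz":0}]' 0.1; python3 -m handwheel '[{"dx":-2,"dy":6,"dz":0,"rx":0,"ry":0,"rz":0},{"dx":-2,"dy":6,"dz":0,"rx":0,"ry":0,"rz":0},{"dx":-2,"dy":6,"dz":1,"rx":0,"ry":0,"rz":0},{"dx":-2,"dy":3,"dz":1,"rx":0,"ry":0,"rz":0},{"dx":0,"dy":0,"dz":0,"rx":0,"ry":0,"rz":0}]'; python3 - <<'E'
from h import *
togo([.484,-.296,.1])
E
```

```text
t: 13.65
tcp_pos: [0.6192, 0.0041, 0.0788]
tcp_rot: [0.999, -0.033, 0.001, 0.0]
wrist_force: [1.0, -0.4, -0.4]
width: 0.19
t: 14.28
tcp_pos: [0.5977, -0.0482, 0.154]
tcp_rot: [1.0, -0.028, 0.002, -0.001]
wrist_force: [0.7, -0.7, -1.3]
width: 0.544
t: 14.9
tcp_pos: [0.5036, -0.2611, 0.1363]
tcp_rot: [0.999, -0.032, 0.005, 0.001]
wrist_force: [0.0, 1.2, 0.6]
width: 0.55
tcp [ 0.5036 -0.2611  0.1363] w 0.55 F [0.  1.2 0.6] t 14.9 tilt [ 0.01  -0.002 -1.   ]
shift cm [-1.77  3.6   3.62]
jaw yaw -93.7 q7 -1.28
rz total(8deg) 0.03
level rx,ry [ 0.01 -0.07]
```

```bash
python3 -m handwheel '[{"dx":-1.7,"dy":3.5,"dz":2,"rx":0,"ry":-0.07,"rz":0.03},{"dx":0,"dy":0,"dz":1.5,"rx":0,"ry":0,"rz":0},{"dx":0,"dy":0,"dz":0,"rx":0,"ry":0,"rz":0},{"dx":0,"dy":0,"dz":0,"rx":0,"ry":0,"rz":0}]'; python3 - <<'E'
from h import *
p=cap('wrist')
im=p['image'].astype(int); br=((im[:,:,2]-im[:,:,0])>50).astype(np.uint8)
n,l,st,ce=cv2.connectedComponentsWithStats(br)
for i in range(1,n):
    if st[i,4]>150: print(st[i],np.round(onz(p,ce[i],.022),4))
togo([.484,-.296,.0185])
E
```

```text
t: 15.4
tcp_pos: [0.489, -0.2923, 0.1027]
tcp_rot: [1.0, -0.031, 0.003, 0.001]
wrist_force: [0.0, -0.3, 0.5]
width: 0.548
[309 237  30  40 754] [ 0.4859 -0.2936  0.022 ]
tcp [ 0.4892 -0.292   0.1027] w 0.548 F [0.3 0.2 0.5] t 15.45 tilt [ 0.006 -0.001 -1.   ]
shift cm [-0.55  0.43  8.42]
jaw yaw -93.6 q7 -1.22
rz total(8deg) 0.04
level rx,ry [ 0.01 -0.05]
```

```bash
python3 -m handwheel '[{"dx":-0.5,"dy":0.1,"dz":3,"rx":0.01,"ry":-0.05,"rz":0.04},{"dx":0,"dy":0,"dz":2.5,"rx":0,"ry":0,"rz":0},{"dx":0,"dy":0,"dz":0,"rx":0,"ry":0,"rz":0}]'; python3 - <<'E'
from h import *
togo([.485,-.2936,.0185])
E
```

```text
t: 15.82
tcp_pos: [0.4881, -0.2908, 0.0493]
tcp_rot: [0.999, -0.032, 0.003, 0.0]
wrist_force: [0.5, 0.4, -0.2]
width: 0.551
tcp [ 0.4881 -0.2908  0.0493] w 0.551 F [ 0.5  0.4 -0.2] t 15.825 tilt [ 0.005 -0.001 -1.   ]
shift cm [-0.31  0.3   3.08]
jaw yaw -93.6 q7 -1.23
rz total(8deg) 0.04
level rx,ry [ 0.   -0.04]
```

```bash
python3 -m handwheel '[{"dx":-0.3,"dy":0.3,"dz":1.3,"rx":0,"ry":-0.04,"rz":0.04},{"dx":0,"dy":0,"dz":1.3,"rx":0,"ry":0,"rz":0},{"dx":0,"dy":0,"dz":0.3,"rx":0,"ry":0,"rz":0},{"dx":0,"dy":0,"dz":0.1,"rx":0,"ry":0,"rz":0}]'; python3 - <<'E'
from h import *
togo([.485,-.2936,.0185])
E
```

```text
t: 16.32
tcp_pos: [0.4871, -0.2941, 0.0201]
tcp_rot: [0.999, -0.034, 0.002, 0.001]
wrist_force: [0.2, -0.5, -0.2]
width: 0.551
tcp [ 0.4871 -0.2941  0.0201] w 0.551 F [ 0.2 -0.5 -0.2] t 16.325 tilt [ 0.004 -0.002 -1.   ]
shift cm [-0.21 -0.04  0.16]
jaw yaw -93.9 q7 -1.23
rz total(8deg) 0.0
level rx,ry [ 0.02 -0.03]
```

Close, lift, and carry to well0 (.5291, .0107).

```bash
python3 -m handwheel '[{"dx":-0.2,"dy":0,"dz":0.2,"rx":0.02,"ry":-0.03,"rz":0},{"dx":0,"dy":0,"dz":0,"rx":0,"ry":0,"rz":0}]'; python3 -m handwheel '[{"dx":0,"dy":0,"dz":0,"rx":0,"ry":0,"rz":0},{"dx":0,"dy":0,"dz":0,"rx":0,"ry":0,"rz":0},{"dx":0,"dy":0,"dz":0,"rx":0,"ry":0,"rz":0},{"dx":0,"dy":0,"dz":0,"rx":0,"ry":0,"rz":0}]' -1 40;  python3 -m handwheel '[{"dx":0,"dy":0,"dz":-6,"rx":0,"ry":0,"rz":0},{"dx":0,"dy":0,"dz":-6,"rx":0,"ry":0,"rz":0},{"dx":0.5,"dy":-6,"dz":-0.5,"rx":0,"ry":0,"rz":0},{"dx":0.5,"dy":-6,"dz":0,"rx":0,"ry":0,"rz":0},{"dx":0.4,"dy":-6,"dz":0,"rx":0,"ry":0,"rz":0}]'; python3 - <<'E'
from h import *
togo([.5291,.0107,.14])
E
```

```text
t: 16.58
tcp_pos: [0.4852, -0.2942, 0.0183]
tcp_rot: [0.999, -0.034, 0.0, -0.0]
wrist_force: [-0.7, -0.6, -0.1]
width: 0.549
t: 17.08
tcp_pos: [0.4855, -0.2944, 0.0189]
tcp_rot: [0.999, -0.034, 0.0, -0.0]
wrist_force: [0.2, 0.4, -0.4]
width: 0.19
t: 17.7
tcp_pos: [0.5127, -0.1178, 0.1476]
tcp_rot: [0.999, -0.041, 0.001, 0.001]
wrist_force: [0.5, 0.5, 0.3]
width: 0.187
tcp [ 0.5127 -0.1178  0.1476] w 0.187 F [0.5 0.5 0.3] t 17.7 tilt [ 0.003 -0.001 -1.   ]
shift cm [  0.59 -12.94   0.75]
jaw yaw -94.7 q7 -1.57
rz total(8deg) -0.1
level rx,ry [ 0.01 -0.02]
```

```bash
python3 -m handwheel '[{"dx":0.4,"dy":-6,"dz":0,"rx":0.01,"ry":-0.02,"rz":-0.1},{"dx":0.2,"dy":-5.5,"dz":1,"rx":0,"ry":0,"rz":0},{"dx":0,"dy":-0.7,"dz":2,"rx":0,"ry":0,"rz":0},{"dx":0,"dy":0,"dz":0,"rx":0,"ry":0,"rz":0},{"dx":0,"dy":0,"dz":0,"rx":0,"ry":0,"rz":0}]'; python3 - <<'E'
from h import *
cap('wrist');p=cap('wrist')
cv2.imwrite('pics/w6.png',cv2.resize(p['image'][150:390,180:500],(0,0),fx=2,fy=2))
print(proj(p,(.5291,.0107,.074)),proj(p,(.574,.0075,.094)))
togo([.5291,.0107,.0805])
E
```

```text
t: 18.32
tcp_pos: [0.5286, 0.0133, 0.1186]
tcp_rot: [1.0, -0.029, 0.002, -0.001]
wrist_force: [0.6, -0.2, -0.5]
width: 0.188
[325.75512529 270.00460551] [327.88625743 192.83192661]
tcp [0.5285 0.0128 0.1186] w 0.185 F [ 0.3  0.  -0.2] t 18.425 tilt [ 0.003  0.002 -1.   ]
shift cm [0.06 0.21 3.81]
jaw yaw -93.4 q7 -1.83
rz total(8deg) 0.07
level rx,ry [-0.02 -0.02]
```

View pics/w6.png

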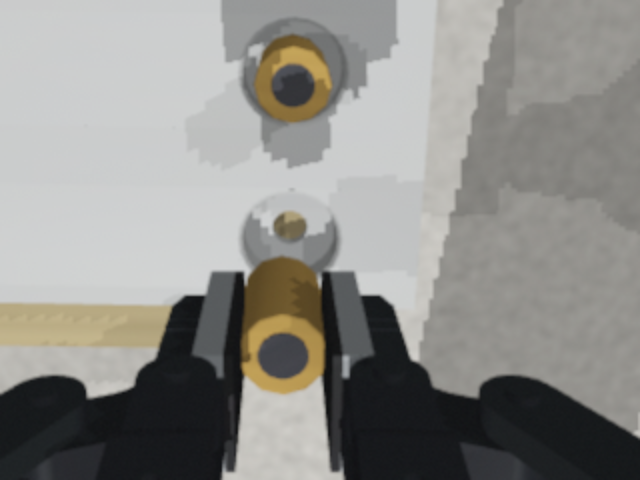

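The well is at (325,270), as predicted. Lowering.

```bash
python3 -m handwheel '[{"dx":0.1,"dy":0,"dz":1.1,"rx":-0.02,"ry":-0.02,"rz":0.07},{"dx":0,"dy":0,"dz":1.1,"rx":0,"ry":0,"rz":0},{"dx":0,"dy":0,"dz":0,"rx":0,"ry":0,"rz":0}]'; python3 - <<'E'
from h import *
togo([.5291,.0107,.0805])
E
```

```text
t: 18.8
tcp_pos: [0.5299, 0.0105, 0.0957]
tcp_rot: [0.999, -0.036, 0.001, 0.001]
wrist_force: [-0.3, 0.5, -0.5]
width: 0.182
tcp [0.5299 0.0105 0.0957] w 0.182 F [-0.3  0.5 -0.5] t 18.8 tilt [ 0.001 -0.001 -1.   ]
shift cm [-0.08 -0.02  1.52]
jaw yaw -94.2 q7 -1.85
rz total(8deg) -0.03
level rx,ry [ 0.01 -0.01]
```

```bash
python3 -m handwheel '[{"dx":-0.1,"dy":0,"dz":0.7,"rx":0.01,"ry":0,"rz":-0.03},{"dx":0,"dy":0,"dz":0.7,"rx":0,"ry":0,"rz":0},{"dx":0,"dy":0,"dz":0.1,"rx":0,"ry":0,"rz":0},{"dx":0,"dy":0,"dz":0,"rx":0,"ry":0,"rz":0}]'; python3 - <<'E'
from h import *
togo([.5291,.0107,.08])
E
```

```text
t: 19.3
tcp_pos: [0.529, 0.0104, 0.0799]
tcp_rot: [0.999, -0.034, 0.001, -0.0]
wrist_force: [0.1, 1.2, 1.0]
width: 0.186
tcp [0.529  0.0104 0.0799] w 0.186 F [0.1 1.2 1. ] t 19.3 tilt [ 0.001  0.    -1.   ]
shift cm [ 0.01 -0.03 -0.01]
jaw yaw -93.9 q7 -1.85
rz total(8deg) -0.0
level rx,ry [-0.   -0.01]
```

```bash
python3 -m handwheel '[{"dx":0,"dy":0,"dz":0,"rx":0,"ry":0,"rz":0},{"dx":0,"dy":0,"dz":-0.2,"rx":0,"ry":0,"rz":0},{"dx":0,"dy":0,"dz":-4,"rx":0,"ry":0,"rz":0},{"dx":0,"dy":0,"dz":-5,"rx":0,"ry":0,"rz":0},{"dx":1,"dy":-5,"dz":-1,"rx":0,"ry":0,"rz":0}]' 0.1; python3 -m handwheel '[{"dx":1.7,"dy":-6,"dz":0,"rx":0,"ry":0,"rz":0},{"dx":1.5,"dy":-4,"dz":0,"rx":0,"ry":0,"rz":0},{"dx":0,"dy":0,"dz":0,"rx":0,"ry":0,"rz":0},{"dx":0,"dy":0,"dz":0,"rx":0,"ry":0,"rz":0}]'; python3 - <<'E'
from h import *
cap('wrist');p=cap('wrist','w7.png')
for k,z in [('grip',.1),('mark',.074)]:
    for b in vision.boxes_of(k,p):
        if b['p']>.3: print(k,round(b['p'],2),np.round(b['uv']),np.round(onz(p,b['uv'],z),4))
togo([.586,.177,.082])
E
```

```text
t: 19.92
tcp_pos: [0.5423, 0.0559, 0.1846]
tcp_rot: [0.999, -0.038, 0.0, 0.001]
wrist_force: [0.9, 1.1, -0.1]
width: 0.55
t: 20.42
tcp_pos: [0.584, 0.1597, 0.1878]
tcp_rot: [0.999, -0.036, 0.003, -0.001]
wrist_force: [0.4, -0.2, 0.4]
width: 0.552
grip 0.58 [408. 225.] [0.5954 0.1038 0.1   ]
mark 0.67 [408. 221.] [0.5913 0.0981 0.074 ]
tcp [0.584  0.159  0.1879] w 0.55 F [-0.4 -0.6 -0.5] t 20.625 tilt [ 0.007  0.002 -1.   ]
shift cm [-1.00e-02 -1.79e+00  1.06e+01]
jaw yaw -94.3 q7 -2.08
rz total(8deg) -0.05
level rx,ry [-0.01 -0.05]
```

View pics/w7.png

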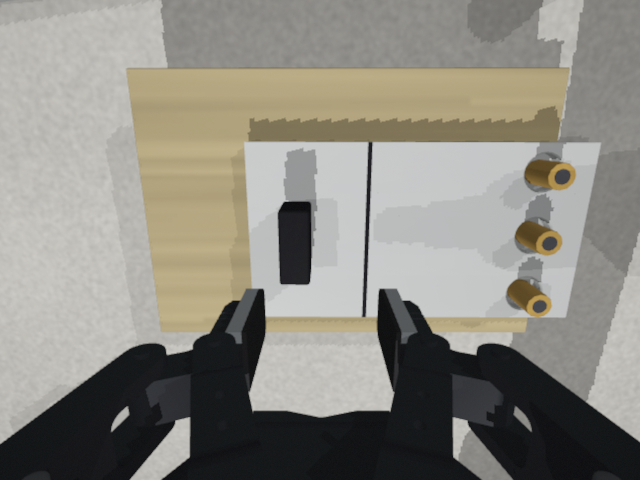

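All three sleeves stand in their wells. Line from (370,143) to (364,317), riser edge from (569,68) to (525,332), and the block spans (279–311, 202–283).

```bash
cat > meas.py <<'E'
from h import *
def rel(p,e0,e1,l0,l1):
    E0,E1=[onz(p,e,.06)[:2] for e in (e0,e1)];L0,L1=[onz(p,e,.074)[:2] for e in (l0,l1)]
    u=(E0-E1)/np.linalg.norm(E0-E1); n=np.array([-u[1],u[0]])  # n inward (+y)
    v=(L0-L1)/np.linalg.norm(L0-L1)
    print('edge ang',np.degrees(np.arctan2(u[1],u[0])),'line ang',np.degrees(np.arctan2(v[1],v[0])),'len',np.linalg.norm(E0-E1),np.linalg.norm(L0-L1))
    m=(L0+L1)/2; print('line mid inward of edge mm',1000*(m-E0)@n, 'lateral from edge mid',1000*(m-(E0+E1)/2)@u,'mid',m)
E
python3 - <<'E'
from meas import *
p=cap('wrist')
rel(p,(569,68),(525,332),(370.5,143),(364,317))
print('grip',onz(p,(295,245),.1),onz(p,(295,242),.108)); togo([.586,.177,.082])
E
```

```text
edge ang -4.1495124080608425 line ang -4.372836679530799 len 0.19892133893431654 0.1294768597810654
line mid inward of edge mm 133.9294279551333 lateral from edge mid -13.58108610957505 mid [0.58266793 0.12621034]
grip [0.58726708 0.17611975 0.1       ] [0.59159039 0.17515999 0.108     ]
tcp [0.5841 0.1591 0.188 ] w 0.552 F [-0.9  0.2  0.6] t 20.675 tilt [ 0.007  0.002 -1.   ]
shift cm [-1.00e-02 -1.78e+00  1.06e+01]
jaw yaw -94.3 q7 -2.08
rz total(8deg) -0.05
level rx,ry [-0.02 -0.05]
```

```bash
python3 -m handwheel '[{"dx":0.1,"dy":-1.7,"dz":3,"rx":-0.02,"ry":-0.05,"rz":0},{"dx":0,"dy":0,"dz":3,"rx":0,"ry":0,"rz":0},{"dx":0,"dy":0,"dz":0,"rx":0,"ry":0,"rz":0}]'; python3 - <<'E'
from h import *
togo([.5864,.1761,.082],-94.3)
E
```

```text
t: 21.05
tcp_pos: [0.5875, 0.1734, 0.1279]
tcp_rot: [0.999, -0.04, 0.001, 0.001]
wrist_force: [-0.2, 0.0, 0.2]
width: 0.549
tcp [0.5875 0.1734 0.1279] w 0.549 F [-0.2  0.   0.2] t 21.05 tilt [ 0.002 -0.001 -1.   ]
shift cm [-0.13 -0.27  4.59]
jaw yaw -94.5 q7 -2.13
rz total(8deg) -0.03
level rx,ry [ 0.01 -0.01]
```

```bash
python3 -m handwheel '[{"dx":-0.1,"dy":-0.3,"dz":1.5,"rx":0.01,"ry":-0.01,"rz":-0.02},{"dx":0,"dy":0,"dz":1.5,"rx":0,"ry":0,"rz":0},{"dx":0,"dy":0,"dz":1.2,"rx":0,"ry":0,"rz":0},{"dx":0,"dy":0,"dz":0.1,"rx":0,"ry":0,"rz":0}]'; python3 - <<'E'
from h import *
togo([.5864,.1761,.082],-94.3)
E
```

```text
t: 21.55
tcp_pos: [0.5883, 0.1761, 0.0847]
tcp_rot: [0.999, -0.039, 0.002, -0.001]
wrist_force: [0.4, -1.0, -0.4]
width: 0.548
tcp [0.5883 0.1761 0.0847] w 0.548 F [ 0.4 -1.  -0.4] t 21.55 tilt [ 0.004  0.001 -1.   ]
shift cm [-0.19  0.02  0.27]
jaw yaw -94.5 q7 -2.15
rz total(8deg) -0.02
level rx,ry [-0.01 -0.03]
```

```bash
python3 -m handwheel '[{"dx":-0.1,"dy":0,"dz":0.2,"rx":-0.01,"ry":-0.03,"rz":-0.02},{"dx":0,"dy":0,"dz":0,"rx":0,"ry":0,"rz":0}]'; python3 -m handwheel '[{"dx":0,"dy":0,"dz":0,"rx":0,"ry":0,"rz":0},{"dx":0,"dy":0,"dz":0,"rx":0,"ry":0,"rz":0},{"dx":0,"dy":0,"dz":0,"rx":0,"ry":0,"rz":0},{"dx":0,"dy":0,"dz":0,"rx":0,"ry":0,"rz":0}]' -1 70;python3 - <<'E'
from h import *
cap('wrist')
togo([.5864,.1761,.082],-94.3)
E
```

```text
t: 21.8
tcp_pos: [0.5877, 0.1764, 0.083]
tcp_rot: [0.999, -0.037, 0.0, -0.0]
wrist_force: [-0.7, 0.2, 0.2]
width: 0.551
t: 22.3
tcp_pos: [0.5881, 0.1767, 0.0838]
tcp_rot: [0.999, -0.037, 0.001, -0.001]
wrist_force: [0.1, 0.3, -0.4]
width: 0.225
tcp [0.5881 0.1767 0.0838] w 0.22 F [-0.8 -0.4 -1.3] t 22.35 tilt [ 0.002  0.001 -1.   ]
shift cm [-0.16  0.08  0.18]
jaw yaw -94.3 q7 -2.14
rz total(8deg) 0.0
level rx,ry [-0.01 -0.01]
```

```bash
python3 -m handwheel '[{"dx":0,"dy":0.8,"dz":0.03,"rx":0,"ry":0,"rz":0},{"dx":0,"dy":1,"dz":0.03,"rx":0,"ry":0,"rz":0},{"dx":0,"dy":1,"dz":0.03,"rx":0,"ry":0,"rz":0},{"dx":0,"dy":0,"dz":0,"rx":0,"ry":0,"rz":0}]';python3 - <<'E'
from h import *
togo(np.array([.5881,.1767,.0838])-.134*np.array([.0724,.9974,0]),-94.2)
E
```

```text
t: 22.85
tcp_pos: [0.5864, 0.149, 0.0839]
tcp_rot: [0.999, -0.037, 0.002, -0.002]
wrist_force: [0.0, -0.9, 0.2]
width: 0.216
tcp [0.5864 0.149  0.0839] w 0.216 F [ 0.  -0.9  0.2] t 22.85 tilt [ 0.004  0.004 -1.   ]
shift cm [-0.02 10.62 -0.04]
jaw yaw -94.2 q7 -2.1
rz total(8deg) -0.0
level rx,ry [-0.03 -0.02]
```

```bash
python3 -m handwheel '[{"dx":0,"dy":1.2,"dz":0.03,"rx":-0.02,"ry":-0.01,"rz":0},{"dx":0,"dy":1.5,"dz":0.03,"rx":-0.01,"ry":-0.01,"rz":0},{"dx":0,"dy":1.5,"dz":0.03,"rx":0,"ry":0,"rz":0},{"dx":0,"dy":1,"dz":0.03,"rx":0,"ry":0,"rz":0},{"dx":0,"dy":0,"dz":0,"rx":0,"ry":0,"rz":0}]';python3 - <<'E'
from h import *
togo(np.array([.5881,.1767,.0838])-.134*np.array([.0724,.9974,0]),-94.2)
E
```

```text
t: 23.48
tcp_pos: [0.5835, 0.0957, 0.0839]
tcp_rot: [0.999, -0.037, 0.002, -0.002]
wrist_force: [1.0, 2.0, 1.9]
width: 0.216
tcp [0.5835 0.0957 0.0839] w 0.216 F [1.  2.  1.9] t 23.475 tilt [ 0.004  0.003 -1.   ]
shift cm [-0.13  5.29 -0.01]
jaw yaw -94.2 q7 -2.01
rz total(8deg) -0.0
level rx,ry [-0.02 -0.03]
```

```bash
python3 -m handwheel '[{"dx":-0.05,"dy":1,"dz":0.03,"rx":-0.02,"ry":-0.02,"rz":0},{"dx":-0.05,"dy":1.2,"dz":0.03,"rx":-0.01,"ry":-0.01,"rz":0},{"dx":-0.05,"dy":1.2,"dz":0.03,"rx":-0.01,"ry":0,"rz":0},{"dx":0,"dy":0.8,"dz":0.03,"rx":-0.01,"ry":0,"rz":0},{"dx":0,"dy":0,"dz":0.02,"rx":0,"ry":0,"rz":0}]' - 100;python3 - <<'E'
from h import *
cap('top');p=cap('wrist','w8.png')
togo(np.array([.5881,.1767,.0838])-.134*np.array([.0724,.9974,0]),-94.2)
E
```

```text
t: 24.1
tcp_pos: [0.5805, 0.0578, 0.084]
tcp_rot: [0.999, -0.035, 0.002, -0.001]
wrist_force: [-0.3, 1.2, 3.7]
width: 0.212
tcp [0.5805 0.0579 0.084 ] w 0.214 F [0.1 0.9 4.6] t 24.2 tilt [ 0.004  0.002 -1.   ]
shift cm [-0.11  1.49  0.02]
jaw yaw -94.0 q7 -1.95
rz total(8deg) 0.03
level rx,ry [-0.02 -0.03]
```

View pics/w8.png

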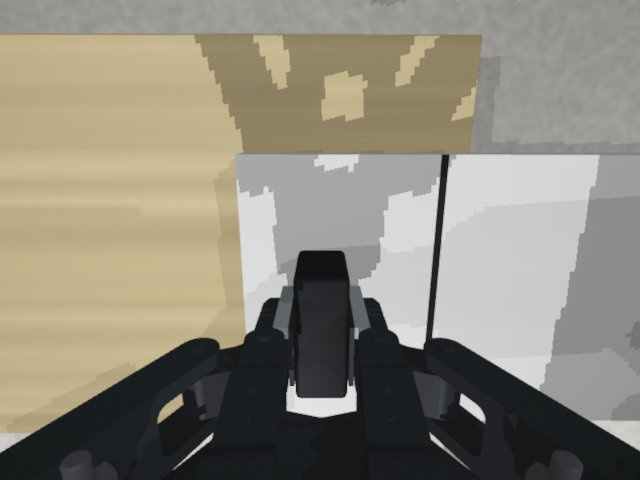

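Line from (446,155) to (430,342), visible riser edge from (482,35) to (470,153). I'll fit both automatically from here on.

```bash
cat > fit.py <<'E'
from meas import *
def auto(p,ex=477,lx=440,e_rows=(45,146),l_rows=(162,325)):
    im=p['image'].astype(float); g=im.sum(2)/3; sat=cv2.GaussianBlur(im[:,:,2]-im[:,:,0],(5,5),0)
    P=[]
    for r in range(*e_rows):
        s=sat[r,ex-30:ex+30]; d=-np.diff(s); k=int(np.argmax(d))
        if d[k]>4:
            w=np.clip(d[max(k-3,0):k+4],0,None); P.append((ex-30+max(k-3,0)+.5+(w*np.arange(len(w))).sum()/w.sum(),r))
    L=[]
    for r in range(*l_rows):
        s=g[r,lx-30:lx+30]; k=int(np.argmin(s)); a=max(k-5,0); w=np.clip(np.median(s[a:k+6])*.0+s[a:k+6].max()-s[a:k+6]-30,0,None)
        if s.max()-s[k]>50: L.append((lx-30+a+(w*np.arange(len(w))).sum()/w.sum(),r))
    def f(Q):
        Q=np.array(Q)
        for _ in range(3):
            c=np.polyfit(Q[:,1],Q[:,0],1); e=abs(Q[:,0]-np.polyval(c,Q[:,1])); Q=Q[e<max(1.5,2*np.median(e))]
        print(len(Q),'rms',e.std()); return c,Q[:,1].min(),Q[:,1].max()
    ce,a,b=f(P); cl,c,d=f(L)
    e0,e1=(np.polyval(ce,a),a),(np.polyval(ce,b),b); l0,l1=(np.polyval(cl,c),c),(np.polyval(cl,d),d)
    print(np.round([e0,e1,l0,l1],1).tolist())
    E0,E1=[onz(p,e,.06)[:2] for e in (e0,e1)];L0,L1=[onz(p,e,.074)[:2] for e in (l0,l1)]
    ang=lambda q:np.degrees(np.arctan2(q[1],q[0]))
    print('edge ang',ang(E0-E1),'line ang',ang(L0-L1))
    # long side of riser (image row ~35, left part) for its direction
    S=[]
    for col in range(20,ex-30,4):
        s=sat[5:90,col]; k=int(np.argmax(np.diff(s)))
        S.append(onz(p,(col,5+k+.5),.06)[:2])
    S=np.array(S); c=np.polyfit(S[:,1],S[:,0],1)
    for _ in range(3):
        e=abs(S[:,0]-np.polyval(c,S[:,1])); S=S[e<max(.001,2*np.median(e))]; c=np.polyfit(S[:,1],S[:,0],1)
    side=-np.degrees(np.arctan(c[0])); print('side-derived edge ang',side)
    for A in (ang(E0-E1),side,-4.1):
        u=np.array([np.cos(np.radians(A)),np.sin(np.radians(A))]); n=np.array([-u[1],u[0]]); Em=(E0+E1)/2
        v=(L0-L1)/np.linalg.norm(L0-L1)
        # line centre: board end of line L0 top side minus 65mm from board side approx
        m=L0-v*.065; print('with edge ang %.2f: line centre inward mm %.2f, skew %.2f'%(A,1000*(m-Em)@n,ang(L0-L1)-A))
E
python3 - <<'E'
from fit import *
p=cap('wrist'); auto(p)
togo([0,0,0],-94.1)
E
```

```text
101 rms 0.0632701656622325
163 rms 0.10874106747977678
[[480.9, 45.0], [469.8, 145.0], [444.5, 162.0], [429.7, 324.0]]
edge ang -4.166606761503582 line ang -4.030742399808497
side-derived edge ang -4.100114572578926
with edge ang -4.17: line centre inward mm 14.76, skew 0.14
with edge ang -4.10: line centre inward mm 14.87, skew 0.07
with edge ang -4.10: line centre inward mm 14.87, skew 0.07
tcp [0.5805 0.0579 0.084 ] w 0.213 F [0.5 0.6 5.5] t 24.25 tilt [ 0.004  0.002 -1.   ]
shift cm [-57.54   9.82   8.17]
jaw yaw -94.0 q7 -1.95
rz total(8deg) 0.02
level rx,ry [-0.02 -0.03]
```

```bash
python3 -m handwheel '[{"dx":-0.03,"dy":0.6,"dz":0.04,"rx":-0.01,"ry":-0.01,"rz":0.01},{"dx":-0.03,"dy":0.6,"dz":0.04,"rx":-0.01,"ry":-0.01,"rz":0.01},{"dx":0,"dy":0.2,"dz":0.03,"rx":0,"ry":0,"rz":0},{"dx":0,"dy":0,"dz":0.03,"rx":0,"ry":0,"rz":0}]';python3 - <<'E'
from fit import *
cap('wrist');p=cap('wrist'); auto(p,ex=455)
togo([0,0,0],-94.1)
E
```

```text
t: 24.75
tcp_pos: [0.5802, 0.0503, 0.0842]
tcp_rot: [0.999, -0.034, 0.002, -0.004]
wrist_force: [-0.5, 0.2, 5.8]
width: 0.213
101 rms 0.02515841306700916
163 rms 0.08334650455443912
[[463.0, 45.0], [453.1, 145.0], [444.5, 162.0], [429.6, 324.0]]
edge ang -4.1044580450512855 line ang -4.004183881071322
side-derived edge ang -4.012913406074949
with edge ang -4.10: line centre inward mm 7.45, skew 0.10
with edge ang -4.01: line centre inward mm 7.59, skew 0.01
with edge ang -4.10: line centre inward mm 7.46, skew 0.10
tcp [0.5802 0.0503 0.0842] w 0.208 F [-0.   2.8  6. ] t 24.85 tilt [ 0.004  0.007 -1.   ]
shift cm [-57.57   9.07   8.14]
jaw yaw -93.9 q7 -1.93
rz total(8deg) 0.02
level rx,ry [-0.05 -0.03]
```

```bash
python3 -m handwheel '[{"dx":-0.05,"dy":0.4,"dz":0.06,"rx":-0.07,"ry":-0.02,"rz":0.01},{"dx":-0.03,"dy":0.45,"dz":0.06,"rx":-0.05,"ry":-0.01,"rz":0.01},{"dx":0,"dy":0.2,"dz":0.06,"rx":-0.04,"ry":0,"rz":0},{"dx":0,"dy":0,"dz":0.05,"rx":-0.03,"ry":0,"rz":0}]';python3 - <<'E'
from fit import *
cap('wrist');p=cap('wrist'); auto(p,ex=450)
togo([0,0,0],-94.1)
E
```

```text
t: 25.35
tcp_pos: [0.5799, 0.0465, 0.084]
tcp_rot: [0.999, -0.035, 0.001, 0.006]
wrist_force: [-2.2, -0.6, 8.9]
width: 0.206
101 rms 0.02892547382549376
163 rms 0.07010436508897427
[[451.8, 45.0], [442.7, 145.0], [443.4, 162.0], [428.8, 324.0]]
edge ang -4.120414182831586 line ang -3.9921168881265703
side-derived edge ang -4.124320638771886
with edge ang -4.12: line centre inward mm 3.59, skew 0.13
with edge ang -4.12: line centre inward mm 3.58, skew 0.13
with edge ang -4.10: line centre inward mm 3.62, skew 0.11
tcp [0.5799 0.0465 0.0839] w 0.208 F [-1.8  1.   8.4] t 25.45 tilt [ 0.002 -0.012 -1.   ]
shift cm [-57.55   8.57   8.34]
jaw yaw -94.0 q7 -1.94
rz total(8deg) 0.01
level rx,ry [ 0.08 -0.02]
```

```bash
python3 -m handwheel '[{"dx":-0.02,"dy":0.3,"dz":0.04,"rx":0.08,"ry":-0.01,"rz":0.01},{"dx":0,"dy":0.2,"dz":0.04,"rx":0,"ry":0,"rz":0.01},{"dx":0,"dy":0,"dz":0.04,"rx":0,"ry":0,"rz":0}]';python3 - <<'E'
from fit import *
cap('wrist');p=cap('wrist'); auto(p,ex=448)
togo([0,0,0],-94.1)
E
```

```text
t: 25.82
tcp_pos: [0.58, 0.0454, 0.0841]
tcp_rot: [0.999, -0.035, 0.002, -0.002]
wrist_force: [-1.3, 0.9, 6.2]
width: 0.213
101 rms 0.02628392173836554
163 rms 0.07740770744869553
[[450.4, 45.0], [441.5, 145.0], [444.5, 162.0], [429.6, 324.0]]
edge ang -4.156194131695733 line ang -4.07418240478639
side-derived edge ang -4.244695651770476
with edge ang -4.16: line centre inward mm 2.45, skew 0.08
with edge ang -4.24: line centre inward mm 2.31, skew 0.17
with edge ang -4.10: line centre inward mm 2.54, skew 0.03
tcp [0.58   0.0454 0.0841] w 0.215 F [-1.3  2.3  6.6] t 25.925 tilt [ 0.003  0.004 -1.   ]
shift cm [-57.57   8.63   8.2 ]
jaw yaw -94.0 q7 -1.92
rz total(8deg) 0.01
level rx,ry [-0.03 -0.02]
```

```bash
python3 -m handwheel '[{"dx":-0.02,"dy":0.4,"dz":0.03,"rx":-0.02,"ry":0,"rz":0.01},{"dx":0,"dy":0.25,"dz":0.03,"rx":-0.01,"ry":0,"rz":0.01},{"dx":0,"dy":0,"dz":0.03,"rx":-0.01,"ry":0,"rz":0}]';python3 - <<'E'
from fit import *
cap('wrist');p=cap('wrist'); auto(p,ex=446)
togo([0,0,0],-94.1)
E
```

```text
t: 26.3
tcp_pos: [0.5799, 0.0432, 0.084]
tcp_rot: [0.999, -0.035, 0.002, -0.002]
wrist_force: [0.5, 0.3, 5.4]
width: 0.21
101 rms 0.029020902097703662
163 rms 0.07287342183367916
[[444.7, 45.0], [436.2, 145.0], [444.3, 162.0], [429.6, 324.0]]
edge ang -4.1215271106714475 line ang -4.095366046453083
side-derived edge ang -4.066123628983279
with edge ang -4.12: line centre inward mm 0.31, skew 0.03
with edge ang -4.07: line centre inward mm 0.40, skew -0.03
with edge ang -4.10: line centre inward mm 0.34, skew 0.00
tcp [0.5799 0.0432 0.084 ] w 0.212 F [-0.5  2.7  5.5] t 26.4 tilt [ 0.004  0.003 -1.   ]
shift cm [-57.58   8.43   8.13]
jaw yaw -94.0 q7 -1.92
rz total(8deg) 0.01
level rx,ry [-0.02 -0.03]
```

```bash
python3 - <<'E'
from h import *
a=cap('scene');b=cap('top')
u=proj(a,(.577,-.03,.08)).astype(int);v=proj(b,(.577,0,.08)).astype(int)
A=cv2.resize(a['image'][u[1]-50:u[1]+50,u[0]-80:u[0]+80],(640,400),interpolation=cv2.INTER_CUBIC)
B=cv2.resize(b['image'][v[1]-25:v[1]+25,v[0]-80:v[0]+80],(640,200),interpolation=cv2.INTER_CUBIC)
cv2.imwrite('pics/fin.png',np.vstack([A,B])); togo([0,0,0])
E
```

```text
tcp [0.5799 0.0432 0.084 ] w 0.211 F [-0.7  2.7  5.2] t 26.5 tilt [ 0.004  0.003 -1.   ]
shift cm [-57.57   8.43   8.14]
jaw yaw -94.0 q7 -1.92
rz total(8deg) -0.02
level rx,ry [-0.02 -0.03]
```

View pics/fin.png

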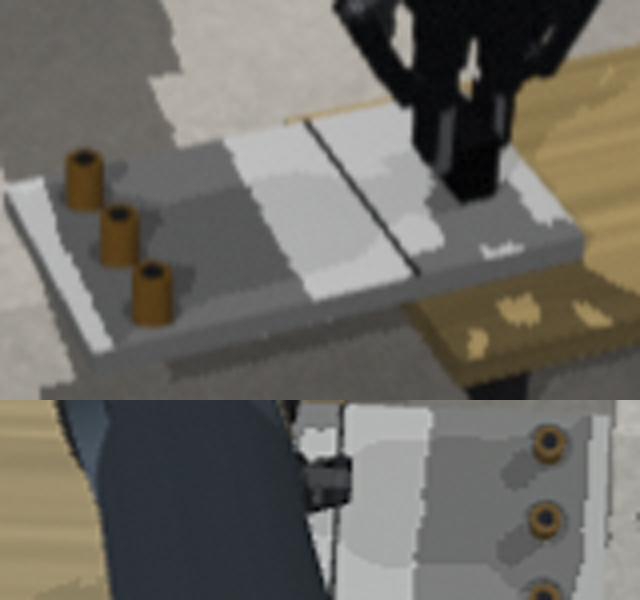

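The line meets the riser edge, at (415,275) on the near side. The board is level, all three sleeves stand upright, and the hold is steady at about 5 N. Handing in.

```bash
python3 -c "
from bench import job
print(job.finish_job())"
```

```text
the job is handed in; nothing more can be done
None
```

The three sleeves went upright into the wells while the board still lay back on the riser. I then pinched the grip block, slid the board straight out without lifting it, and handed the job in at t ≈ 26.5 s, still holding it.

- **Line and edge:** the last wrist-camera fit put the line about 0.3–0.4 mm inside the edge, with less than 0.1° skew.
- **Hold:** the tool was within about 0.3° of vertical. The block pushed up on it with about 5 N, steady, against a 100 N grip.
- **Final pictures:** the scene view showed all three sleeves standing, the board level and the line meeting the edge. In the top view, the arm hid part of the line. I never moved to the jar, spool or screwdriver, but did not re-measure them at the end.
- **Disagreements:** while I was setting up, the top and wrist cameras differed by 5–9 mm on some positions, and I relied on the close wrist views. Near the end of the slide the tool briefly tilted about 0.7°. I corrected that before the final check.

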